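# Lay out the bench for doming and soldering a ring

## Task

Set the bench out for the next ring: stand the brass doming cube on the middle of the steel bench block, and the spool of wire on the bench to the left of that block, in line with the middle of its left-hand face and with a gap of about three centimetres. Stand the lidded glass jar likewise to the left of the bur box, in line with the middle of its left-hand end and about three centimetres off, and lay the plain round ring flat on the middle of the pale soldering brick on the grey mat. Left is as seen from the robot, square to the face of the block or box, which may stand slightly turned; everything stands upright, and the other ring, the one with a straight tail, stays where it lies.

Things in the scene. Friction and masses are not known exactly. Their poses are not given: they have to be found in the camera images.
- bench_block: Plain, pale grey, square steel bench block, 64 x 64 mm and 28 mm high, firm on the bench. Origin: centre of its underside, at bench level. Its x axis points away from the robot and its y axis to the robot's left, give or take 0.25 rad of turn; z up. Its left-hand face lies 32 mm from the origin on its +y side.
- bur_stand: Clear bur box with a blue insert and a forest of small burs standing in it, 30 mm (its x) by 67 mm (its y), 46 mm high to the bur tips; firm on the bench. Origin: centre of its underside, at bench level. x points away from the robot, y to the robot's left, give or take 0.25 rad of turn; z up. Its left-hand end lies 33.5 mm from the origin on its +y side.
- brick_centre (a point): Centre of the top of the pale square soldering brick (top 100 x 100 mm, fixed, its top 43 mm above the bench) that stands on the grey mat in the middle of the bench. The mat is 2 mm thick. Axes as the world's.
- dome_cube: Brass-coloured doming cube with round hollows, 42 x 42 x 42 mm, about 0.45 kg, upright and loose. Origin: centre of its underside; x and y square to its sides, z up.
- glass_jar: Small round glass jar with a black screw lid (the lid is fast), 48 mm across the glass up to 50 mm, 44 mm across the lid, 63 mm high, upright and loose, about 0.12 kg. Origin: centre of its underside; z up.
- wire_spool: Spool of pale wire standing on its flange, 48 mm across and 32 mm high, about 0.09 kg, loose. Origin: centre of its underside; z up.
- ring: Plain dark ring blank, lying flat, a short round band 22 mm across outside and 10 mm high, without a tail, 15 g, loose. Origin: centre of the ring at its underside; z up.
- tailed_ring: Another dark ring blank, 17 mm across and 12 mm high with a thin straight tail out of its side (31 mm long over all), lying on the grey mat behind the brick. Not wanted: leave it. Origin: centre of its overall 17 x 31 mm outline, at its underside; its ring part sits at +y, its tail runs to -y.
Not all that is in view belongs to the job. Leave any brown look-alike of the bur_stand alone.

How it is judged:
By the outcome, as a careful person would: the job done as asked, in the order asked, and still so for the second after the job is handed in, with the robot touching nothing.
It also fails if it takes over 99 s, if anything falls off the work surface, if the arm or the gripper's body presses on something with over 40 N, if the wrist force passes 120 N, or if a joint passes its speed limit or range.

## Robot

A 7-joint arm with a two-finger parallel gripper is mounted at the origin on a cart in front of the work surface, level with it; the furniture and walls round the work are solid. World frame = base frame: x ahead of the robot, y to its left, z up, the work surface at z = 0. Lengths are in mm, angles in rad, forces in N, time in s.
With the tool pointing down it reaches from about 400 to 875 mm from the base axis. Payload 4.4 kg.
Tool frame: the origin (TCP) lies midway between the tips of the shut fingers; the grasp point (between the pads) lies 19 mm behind it; y points along the fingers, z is the direction in which the jaws open and shut, and the axes are right-handed (so a half turn about y gives the same grasp; the last joint's range is limited). The gripper opens to 85 mm and grips with 20 to 120 N. Pads are 22 mm wide; open, the fingers measure 114 mm over their backs; the gripper's body (76 mm by 85 mm) begins 54 mm behind the grasp point. The pads swing forward as they close: fully open they stand 13 mm farther back than shut.
Start: joints at [-1.284, 0.628, 0.038, 1.517, -0.027, 0.996, -0.02], TCP at [224.569, 609.989, 231.313] pointing down, gripper open.
Joint ranges: [-3.06, 3.06], [-0.37, 2.12], [-1.25, 1.32], [0.18, 2.47], [-1.1, 4.24], [0.23, 1.98], [-2.94, 2.94]. Speed limits (rad/s): [2.57, 2.57, 3.14, 3.14, 3.14, 3.14, 3.14].

## Interface

Orientations are given as a unit quaternion [x, y, z, w].
In Python, from cell import status, camera, workorder gives the robot as it stands. The module is installed in compiled form; this text tells all that it offers.
- The arm moves only by the tool send_rows, never from a script. Its argument "commands" is text: rows parted by semicolons, each of 7 numbers parted by spaces: the shift along the tool's x, y, z in mm, then the turn, a rotation vector about the tool's x, y, z in rad, then the opening, from 0 (shut) to 1 (fully open). In form: x y z rx ry rz fingers; .... A call has 1 to 10 rows; each row shifts and turns the commanded pose from where the row before left it, along the tool's axes as they then stand; what a row does not reach is not made up. A row lasts 1/12 s, in which the tool goes at most 41.7 mm and 7.16 degrees, less where a joint would pass 70% of its speed; a pose out of reach is approached as far as the arm can. A call with a gripper value outside its range is refused whole. The fingers move at their own pace and stop on an object; "grip_force" is the grip in N (left out, the last holds). Time passes only in rows, so rows that do not move let the fingers close. It gives the time, the measured TCP pose, the force and the opening at its end, in the units of the state.
- status.get_state(): the state, without advancing time (a new reading comes with each control period).
- camera(name): name is "scene" or "top"; returns a dict with "frame" (384x512x3 uint8, red, green, blue), "z_map" (384x512 float32, mm along the optical axis (not along the pixel's ray), 0 where there is no reading), "mtx" (3x3 intrinsics, pixels), "T" (4x4, takes a point from camera to world coordinates). Camera axes: x right, y down, z forward; pixel columns grow to the right and rows downward; lengths in mm; the calibration is good to about 2 mm. A picture is of the moment at which its call begins.
- workorder.hand_in(): hands the job in, once; it reports no verdict.
The state is a dict: "time": time; "qpos": joint angles; "qvel": joint speeds; "effort": joint torques, N m; "eef_pos": TCP position; "ee_rot": TCP orientation; "contact_force": force on the tool from outside, world axes, zero at the start; "torque": the same for the moment, N m; "gripper_width": finger opening in mm.
Only numpy, scipy, OpenCV 4.12 (cv2) and the standard library are available. Lean on these libraries where they do the work, as an engineer would, in place of code of your own. Each camera call takes 0.05 s, during which the arm holds its last target. There are 200 camera calls.

## Working session

There is one attempt and no reset: what is moved stays moved. The work goes in short steps, Python scripts to look and compute and a tool call to move; the robot and the scene stay as the last step left them, time stands still between calls to the robot, and variables do not carry over. Pictures are saved under pics/ and viewed, about 12 in all and at most 16, crops included, and the job is handed in when it is done.

Besides the shell and the picture viewer there is one more tool, called as name(argument=value, ...) on one line, values as JSON. send_rows: Moves the arm, as the interface text tells. Its arguments: {"type":"object","properties":{"commands":{"type":"string"},"grip_force":{"type":"number"}},"required":["commands"]}

```bash
mkdir -p pics; ls; python3 - <<'E'
from cell import status,camera
import cv2,numpy as np
s=status.get_state();print(s)
for n in("scene","top"):
    c=camera(n);np.savez(f'{n}0.npz',**c);cv2.imwrite(f'pics/{n}0.png',cv2.resize(c['frame'][:,:,::-1],(800,600),interpolation=cv2.INTER_CUBIC));print(n,c['mtx'],c['T'])
E
```

```text
pics
{'time': 0.0, 'qpos': array([-1.28382428,  0.62934045,  0.03841236,  1.51837173, -0.02695377,
        0.9963251 , -0.02001083]), 'qvel': array([ 0.00123122, -0.0001412 , -0.00214777, -0.00166637,  0.00212393,
        0.00032148,  0.00076502]), 'effort': array([-7.44802383e-04, -5.63418925e+01,  1.22592978e+00, -1.93448228e+01,
        1.10013326e-02,  1.06005929e-02,  2.83798806e-05]), 'eef_pos': array([224.32500387, 609.38613576, 230.39107065]), 'ee_rot': array([ 0.69681112, -0.1241679 ,  0.12396145, -0.69546398]), 'contact_force': array([-0.14650456, -0.52143205,  0.04734323]), 'torque': array([0.05523692, 0.03089525, 0.04336476]), 'gripper_width': 85.24269553879228}
scene [[499.22067168   0.         249.72016247]
 [  0.         499.22067168 192.39025309]
 [  0.           0.           1.        ]] [[ 8.33101338e-01 -3.11664471e-01  4.56954503e-01 -1.99053806e+02]
 [-5.52639177e-01 -5.03469053e-01  6.64160261e-01 -1.35155756e+03]
 [ 2.30672939e-02 -8.05843763e-01 -5.91678739e-01  1.00760711e+03]
 [ 0.00000000e+00  0.00000000e+00  0.00000000e+00  1.00000000e+00]]
top [[476.60023091   0.         263.25795001]
 [  0.         476.60023091 186.5181923 ]
 [  0.           0.           1.        ]] [[ 7.12778604e-03 -9.86924800e-01  1.61023706e-01  3.11497823e+02]
 [-9.99787400e-01 -1.01491126e-02 -1.79485391e-02 -2.52016515e+02]
 [ 1.93481061e-02 -1.60861539e-01 -9.86787321e-01  1.49064011e+03]
 [ 0.00000000e+00  0.00000000e+00  0.00000000e+00  1.00000000e+00]]
```

View pics/scene0.png

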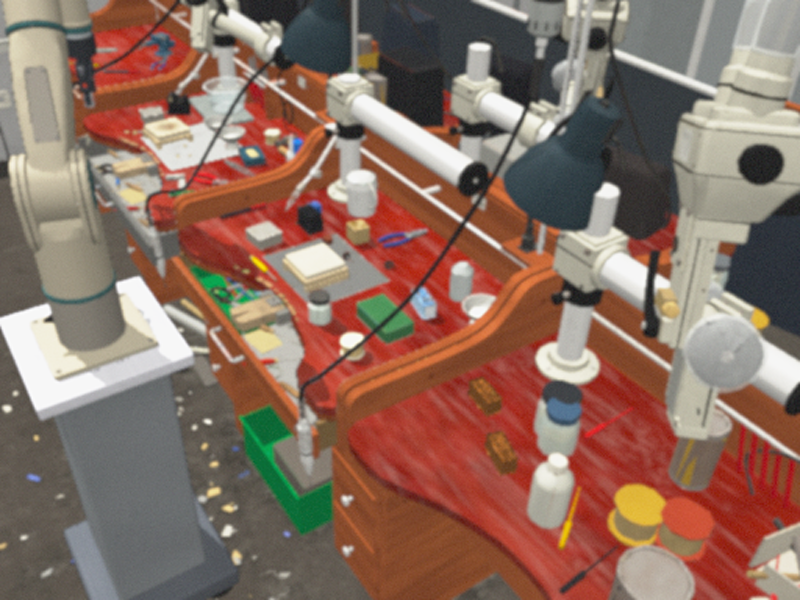

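View pics/top0.png

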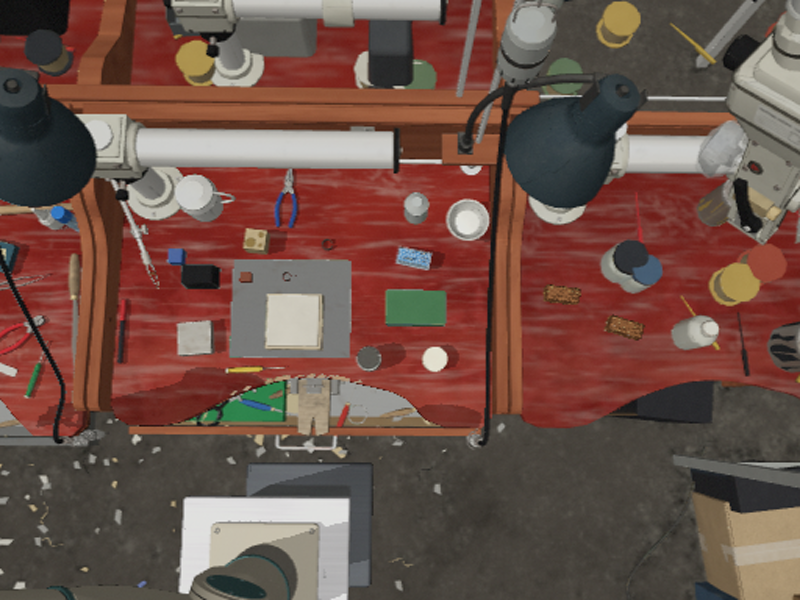

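The scene picture shows the arm at left and the job's bench in the middle. In the top picture (800x600) I see the block (195,338), cube (257,240), plain ring (328,243), tailed ring (288,277), brick (294,320), bur box (414,258), jar (368,357) and spool (434,358).

```bash
cat > h.py <<'E'
import numpy as np,cv2
def pts(c):
    z=c['z_map'].astype(float);v,u=np.mgrid[:384,:512];K=c['mtx']
    P=np.stack([(u-K[0,2])/K[0,0]*z,(v-K[1,2])/K[1,1]*z,z,np.ones_like(z)],-1)@c['T'].T
    P[z==0]=np.nan
    return P[...,:3]
def blobs(P,x0,x1,y0,y1,zlo,zhi,minn=5):
    m=(P[...,0]>x0)&(P[...,0]<x1)&(P[...,1]>y0)&(P[...,1]<y1)&(P[...,2]>zlo)&(P[...,2]<zhi)
    n,l,st,_=cv2.connectedComponentsWithStats(m.astype(np.uint8),connectivity=4)
    for i in range(1,n):
        q=P[l==i]
        if len(q)<minn:continue
        r=cv2.minAreaRect(q[:,:2].astype(np.float32))
        vu=np.argwhere(l==i).mean(0)
        print('n',len(q),'uv',vu[::-1].round(0),'rect',np.round(r[0],1),np.round(r[1],1),'ang%.1f'%r[2],'z %.0f %.0f'%(np.median(q[:,2]),q[:,2].max()),'ctr',((q.min(0)+q.max(0))/2).round(1)[:2])
E
python3 - <<'E'
import numpy as np,cv2
from h import *
for n in('top','scene'):
    c=dict(np.load(n+'0.npz'));P=pts(c);print(n)
    m=(P[...,2]>-12)&(P[...,2]<12)&(P[...,0]>400)&(P[...,0]<750)&(abs(P[...,1]+0)<500)
    print('bench z',np.nanmedian(P[m][:,2]))
    blobs(P,380,850,-480,300,6,300,6) if n=='top' else None
c=np.load('top0.npz');f=c['frame'][120:270,60:325,::-1]
cv2.imwrite('pics/c1.png',cv2.resize(f,(795,450),interpolation=cv2.INTER_CUBIC))
E
```

```text
top
bench z -0.09882366498607098
n 10228 uv [177.  98.] rect [721.4 -72.1] [263.3 741.5] ang0.6 z 194 300 ctr [718.3 -71.7]
n 8 uv [65. 72.] rect [848.9 291.3] [ 2.7 14.8] ang9.9 z 192 196 ctr [848.1 291.1]
n 8 uv [326.  77.] rect [ 842.5 -451.9] [ 3.3 12. ] ang84.1 z 195 198 ctr [ 842.5 -452.1]
n 2156 uv [322. 180.] rect [ 583.8 -442.4] [ 75.2 407.4] ang90.0 z 65 299 ctr [ 583.8 -442.4]
n 17 uv [315. 127.] rect [ 741.  -440.1] [37.7  3.9] ang0.2 z 29 36 ctr [ 741.  -440.1]
n 259 uv [266. 133.] rect [ 718.8 -286.8] [48.4 46.6] ang0.6 z 75 93 ctr [ 718.8 -286.7]
n 19 uv [179. 127.] rect [742.5  -6.9] [ 7.2 25.9] ang70.9 z 9 14 ctr [742.3  -7.4]
n 39 uv [187. 137.] rect [713. -36.] [ 8.7 57.4] ang79.0 z 10 15 ctr [713.4 -34.6]
n 567 uv [299. 140.] rect [ 697.3 -386.7] [90.5 81.8] ang43.3 z 34 55 ctr [ 694.4 -392.7]
n 27 uv [177. 138.] rect [707.1  -2.7] [41.5  7.5] ang2.8 z 9 15 ctr [707.2  -2.9]
n 239 uv [164. 154.] rect [650.4  31.8] [50.7 54. ] ang62.4 z 40 51 ctr [654.4  37.6]
n 6 uv [209. 153.] rect [ 658.9 -105.4] [ 2.8 13. ] ang16.5 z 9 13 ctr [ 657.9 -105.8]
n 231 uv [265. 165.
[... 446 characters left out ...]
117.7] [6.8 9. ] ang47.9 z 7 9 ctr [ 580.6 -118.5]
n 913 uv [266. 197.] rect [ 518.8 -287.6] [125.8  72.8] ang88.1 z 35 46 ctr [ 518.9 -287.9]
n 1335 uv [188. 205.] rect [492.6 -46.8] [119.  123.9] ang0.5 z 41 53 ctr [492.6 -46.6]
n 103 uv [ 78. 210.] rect [467.5 294.4] [124.5  10.2] ang0.3 z 10 17 ctr [467.5 294.6]
n 485 uv [125. 216.] rect [455.9 148.9] [68.4 71.7] ang8.0 z 27 40 ctr [455.  149.9]
n 204 uv [236. 229.] rect [ 414.9 -195.9] [43.7 46.9] ang10.5 z 62 69 ctr [ 415.9 -195.1]
n 189 uv [278. 229.] rect [ 417.6 -325.8] [44.6 45.9] ang2.3 z 31 41 ctr [ 417.7 -325.9]
n 72 uv [156. 236.] rect [394.   50.8] [12.3 67.9] ang3.8 z 10 17 ctr [393.8  50.7]
scene
bench z -0.24642789911666796
```

View pics/c1.png

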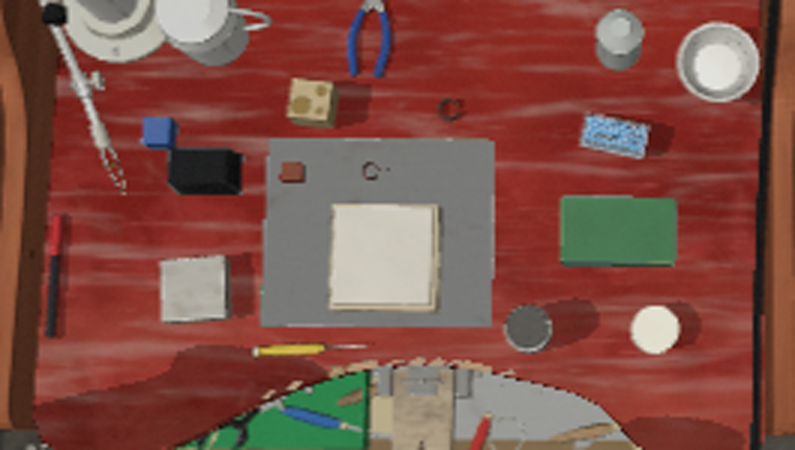

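Crop offset is (60,120) at 3x: block (195,290), cube (312,102), ring (451,108), bur box (615,136), jar (528,328), spool (655,330). I'll enlarge them for edges.

```bash
python3 - <<'E'
import numpy as np,cv2
from h import *
c=dict(np.load('top0.npz'));f=c['frame'][:,:,::-1];P=pts(c)
t=[]
for (u,v) in((125,216),(164,154),(265,165),(236,230),(278,229),(210,156)):
    g=cv2.resize(f[v-16:v+16,u-16:u+16],(260,260),interpolation=cv2.INTER_CUBIC)
    for k in range(0,32,8):g=cv2.putText(g,str(u-16+k),(int(k*8.125),258),0,.35,(0,255,255));g=cv2.putText(g,str(v-16+k),(0,int(k*8.125)+10),0,.35,(0,255,255))
    t.append(g)
cv2.imwrite('pics/c2.png',np.vstack([np.hstack(t[:3]),np.hstack(t[3:])]))
# overhead obstacles by height
for y in range(-450,300,50):
    m=(abs(P[...,1]-y)<25)&(P[...,2]>100)&(P[...,0]>300)&(P[...,0]<900)
    q=P[m]
    if len(q):
        i=q[:,0].argmin();print(y,'min x',q[i].round(),'n',len(q),'z5',np.percentile(q[:,2],5).round())
E
```

```text
-450 min x [ 637. -472.  375.] n 2134 z5 124.0
-400 min x [ 353. -417.  102.] n 3111 z5 140.0
-350 min x [ 732. -374.  649.] n 1253 z5 139.0
-300 min x [ 785. -292.  124.] n 592 z5 118.0
-250 min x [ 720. -245.  261.] n 755 z5 125.0
-200 min x [ 727. -210.  264.] n 900 z5 167.0
-150 min x [ 726. -160.  264.] n 909 z5 164.0
-100 min x [726. -82. 261.] n 912 z5 169.0
-50 min x [725. -50. 261.] n 914 z5 168.0
0 min x [727.  -7. 262.] n 908 z5 165.0
50 min x [726.  75. 265.] n 908 z5 165.0
100 min x [703. 120. 101.] n 1009 z5 104.0
150 min x [692. 130. 106.] n 1209 z5 103.0
200 min x [711. 213. 295.] n 1330 z5 157.0
250 min x [629. 273. 371.] n 3943 z5 185.0
```

View pics/c2.png

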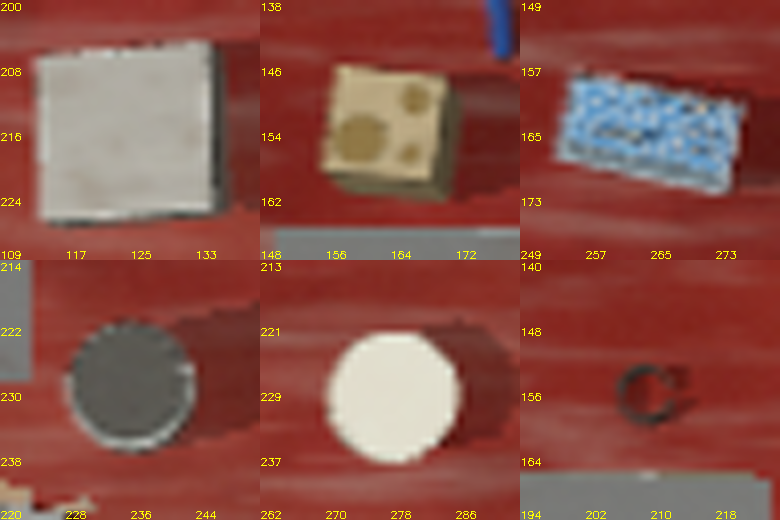

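Edges are clear in the tiles; the block, cube and bur box are polygons, and the ring at about (209,156) shows as an open C. I'll backproject the corner picks and fit box silhouettes.

```bash
cat >> h.py <<'E'
def bp(c,u,v,z):
    K=c['mtx'];T=c['T'];d=T[:3,:3]@np.array([(u-K[0,2])/K[0,0],(v-K[1,2])/K[1,1],1]);o=T[:3,3]
    return (o+d*(z-o[2])/d[2])
def proj(c,X):
    X=np.atleast_2d(X);p=(X-c['T'][:3,3])@c['T'][:3,:3];q=p@c['mtx'].T
    return q[:,:2]/q[:,2:]
def boxpts(x,y,t,a,b,h,z0=0):
    R=np.array([[np.cos(t),-np.sin(t)],[np.sin(t),np.cos(t)]])
    B=np.array([[i,j] for i in(-a/2,a/2) for j in(-b/2,b/2)])@R.T+[x,y]
    return np.vstack([np.c_[B,np.full(4,z0)],np.c_[B,np.full(4,z0+h)]])
def cylpts(x,y,r,h,z0=0):
    t=np.linspace(0,2*np.pi,40);B=np.c_[x+r*np.cos(t),y+r*np.sin(t)]
    return np.vstack([np.c_[B,np.full(40,z0)],np.c_[B,np.full(40,z0+h)]])
def silfit(c,mask,f,p0):
    from scipy.optimize import minimize
    S=8
    def cost(p):
        q=cv2.convexHull(((proj(c,f(*p))+.5)*S*16).astype(np.int32))
        m=np.zeros((384*S//1,512*S),np.uint8)
        cv2.fillPoly(m,[q],255,shift=4)
        m=cv2.resize(m,(512,384),interpolation=cv2.INTER_AREA)/255.
        return np.abs(m-mask).sum()
    s=np.eye(len(p0))*8
    if len(p0)>2:s[2,2]=.12
    r=minimize(cost,p0,method='Nelder-Mead',options=dict(initial_simplex=np.vstack([p0]+[np.array(p0)+k for k in s]),maxfev=110,xatol=.05,fatol=.05))
    return r.x.round(3),r.fun,mask.sum()
E
python3 - <<'E'
import numpy as np,cv2
from h import *
c=dict(np.load('top0.npz'));f=c['frame'].astype(float);R,G,B=f[...,0],f[...,1],f[...,2]
def loc(o,l):return [bp(c,o[0]+(a+.5)/8.125-.5,o[1]+(b+.5)/8.125-.5,z) for a,b,z in l]
def rep(n,o,l):
    q=np.array(loc(o,l));e=np.roll(q,-1,0)-q
    print(n,q.mean(0).round(1),'edges',np.hypot(e[:,0],e[:,1]).round(1),'dirs',np.degrees(np.arctan2(e[:,1],e[:,0])).round(1))
rep('block',(109,200),[(37,58,28),(211,42,28),(213,210,28),(40,219,28)])
rep('cube',(148,138),[(80,65,42),(186,75,42),(172,180,42),(65,170,42)])
rep('burTop',(249,149),[(55,75,44),(222,105,44),(210,192,5),(38,158,5)])
print('jar',loc((220,214),[(130,383-260,63)]));print('spool',loc((262,213),[(133,137,32)]));print('ring',loc((194,140),[(127,134,5)]))
def win(m,u,v,r=17):
    k=np.zeros_like(m);k[v-r:v+r,u-r:u+r]=1;m=(m&k).astype(np.uint8)
    n,l,s,_=cv2.connectedComponentsWithStats(m);return (l==1+s[1:,4].argmax()).astype(float)
m=win(G>.62*R,265,165);print('bur',silfit(c,m,lambda x,y,t:boxpts(x,y,t,30,67,44),[621,-283,-.2]))
m=win(G>.62*R,125,216);print('block',silfit(c,m,lambda x,y,t:boxpts(x,y,t,64,64,28),[456,149,0.05]))
m=win(G>.62*R,164,154);print('cube',silfit(c,m,lambda x,y,t:boxpts(x,y,t,42,42,42),[650,34,-.1]))
m=win(G>.62*R,236,230);print('jar',silfit(c,m,lambda x,y:np.vstack([cylpts(x,y,24,50),cylpts(x,y,22,63)]),[416,-195]))
m=win(G>.62*R,278,229,16);print('spool',silfit(c,m,lambda x,y:cylpts(x,y,24,32),[417,-326]))
m=win(G>.62*R,187,205,25);print('brick',silfit(c,m,lambda x,y:cylpts(x,y,1,1),[492,-47])[2])
for col,row in((331,205),(436,206),(437,310),(330,309)):print('brick c',bp(c,60+col/3,120+row/3,43).round(1))
q=loc((194,140),[(127,134,5)])
m=np.argwhere((f.sum(-1)<150));m=m[(abs(m[:,1]-210)<8)&(abs(m[:,0]-156)<8)];print('ringpix',m.min(0),m.max(0),len(m))
E
```

```text
block [454.9 147.2  28. ] edges [65.4 63.7 64.6 60.9] dirs [ -84.1 -176.4   93.5    4.3]
cube [651.3  33.5  42. ] edges [40.7 41.3 40.9 41.4] dirs [-94.9 174.8  85.2  -5.5]
burTop [ 619.5 -282.7   24.5] edges [64.8 26.5 68.6 25.3] dirs [-99.8 173.8  79.2 -14.4]
jar [array([ 415.86401734, -196.09707488,   63.        ])]
spool [array([ 417.02859015, -324.37774665,   32.        ])]
ring [array([ 650.46043531, -106.1145394 ,    5.        ])]
bur (array([ 6.20206e+02, -2.81721e+02, -2.07000e-01]), np.float64(20.372549019607845), np.float64(260.0))
block (array([4.55303e+02, 1.49159e+02, 7.60000e-02]), np.float64(23.6), np.float64(521.0))
cube (array([ 6.51642e+02,  3.50490e+01, -1.01000e-01]), np.float64(17.223529411764705), np.float64(243.0))
jar (array([ 416.516, -194.928]), np.float64(15.890196078431373), np.float64(210.0))
spool (array([ 418.011, -323.941]), np.float64(17.423529411764704), np.float64(220.0))
brick 2450.0
brick c [539.2   6.4  43. ]
brick c [ 539.2 -100.6   43. ]
brick c [ 432.8 -104.5   43. ]
brick c [432.9   3.3  43. ]
ringpix [153 207] [159 213] 13
```

```bash
cat > plan.py <<'E'
import sys,numpy as np
from scipy.spatial.transform import Rotation as Ro
from cell import status
def rot(th): # tool y down, z (jaw) at angle th from world +x
    z=np.array([np.cos(th),np.sin(th),0]);y=np.array([0,0,-1.]);return np.column_stack([np.cross(y,z),y,z])
def plan(wps,pose=None,vmax=36,wmax=.11):
    """wps: (x,y,z,th) ; prints rows per waypoint"""
    if pose is None:
        s=status.get_state();pose=(s['eef_pos'],Ro.from_quat(s['ee_rot']))
        z=pose[1].as_matrix()[:,2];print('t %.2f'%s['time'],'TCP',s['eef_pos'].round(1),'jaw th %.3f'%np.arctan2(z[1],z[0]),'down',pose[1].as_matrix()[:,1].round(3),'w %.1f'%s['gripper_width'],'F',s['contact_force'].round(1))
    p,R=pose
    for w in wps:
        T=Ro.from_matrix(rot(w[3]));d=np.array(w[:3])-p;rv=(R.inv()*T).as_rotvec()
        n=max(1,int(np.ceil(max(np.linalg.norm(d)/vmax,np.linalg.norm(rv)/wmax))))
        if np.linalg.norm(rv)<.02:
            print(w,n,'x row',(R.inv().apply(d)/n).round(1),(rv/n).round(3))
        else:
            print(w,n,'rows');
            for k in range(n):
                a=R*Ro.from_rotvec(rv*k/n);print('  ',' '.join('%g'%v for v in a.inv().apply(d/n).round(1)),' '.join('%g'%v for v in (rv/n).round(3)))
        p,R=np.array(w[:3]),T
E
python3 - <<'E'
import numpy as np,cv2
from h import *
from plan import *
plan([])
c=dict(np.load('scene0.npz'));f=c['frame'].astype(float);R,G,B=f[...,0],f[...,1],f[...,2]
def win(m,u,v,r=17):
    k=np.zeros_like(m);k[v-r:v+r,u-r:u+r]=1;m=(m&k).astype(np.uint8)
    n,l,s,_=cv2.connectedComponentsWithStats(m,connectivity=4);return (l==1+s[1:,4].argmax()).astype(float)
A=G>.62*R
print('bur',silfit(c,win(A,271,194),lambda x,y,t:boxpts(x,y,t,30,67,44),[621,-283,-.2]))
print('block',silfit(c,win(A,168,150),lambda x,y,t:boxpts(x,y,t,64,64,28),[456,149,0.05]))
print('cube',silfit(c,win(A,229,148),lambda x,y,t:boxpts(x,y,t,42,42,42),[650,34,-.1]))
print('jar',silfit(c,win(A,204,196),lambda x,y:np.vstack([cylpts(x,y,24,50),cylpts(x,y,22,63)]),[416,-195]))
print('spool',silfit(c,win(A,225,221,14),lambda x,y:cylpts(x,y,24,32),[417,-326]))
print('ring px',proj(c,[650.5,-106,5]))
g=f[...,::-1].astype(np.uint8)[145:195,172:232]
g=cv2.resize(g,(720,600),interpolation=cv2.INTER_CUBIC)
for k in range(0,60,10):g=cv2.putText(g,str(172+k),(k*12,598),0,.4,(0,255,255))
for k in range(0,50,10):g=cv2.putText(g,str(145+k),(0,k*12+10),0,.4,(0,255,255))
cv2.imwrite('pics/c3.png',g)
t=dict(np.load('top0.npz'));g=t['frame'][180:230,160:220,::-1];g=cv2.resize(g,(720,600),interpolation=cv2.INTER_CUBIC)
for k in range(0,60,10):g=cv2.putText(g,str(160+k),(k*12,598),0,.4,(0,0,255))
for k in range(0,50,10):g=cv2.putText(g,str(180+k),(0,k*12+10),0,.4,(0,0,255))
cv2.imwrite('pics/c4.png',g)
E
```

```text
t 0.10 TCP [224.4 609.5 230.5] jaw th 1.218 down [-0.001 -0.002 -1.   ] w 85.3 F [0.7 0.4 0.1]
bur (array([ 6.17779e+02, -2.87544e+02, -1.61000e-01]), np.float64(31.129411764705882), np.float64(283.0))
block (array([4.57095e+02, 1.51283e+02, 9.20000e-02]), np.float64(26.478431372549018), np.float64(327.0))
cube (array([ 6.52915e+02,  3.60960e+01, -1.39000e-01]), np.float64(158.4470588235294), np.float64(338.0))
jar (array([ 418.268, -190.805]), np.float64(338.878431372549), np.float64(663.0))
spool (array([ 418.672, -321.709]), np.float64(56.78431372549019), np.float64(297.0))
ring px [[248.69699876 169.22419263]]
```

View pics/c3.png

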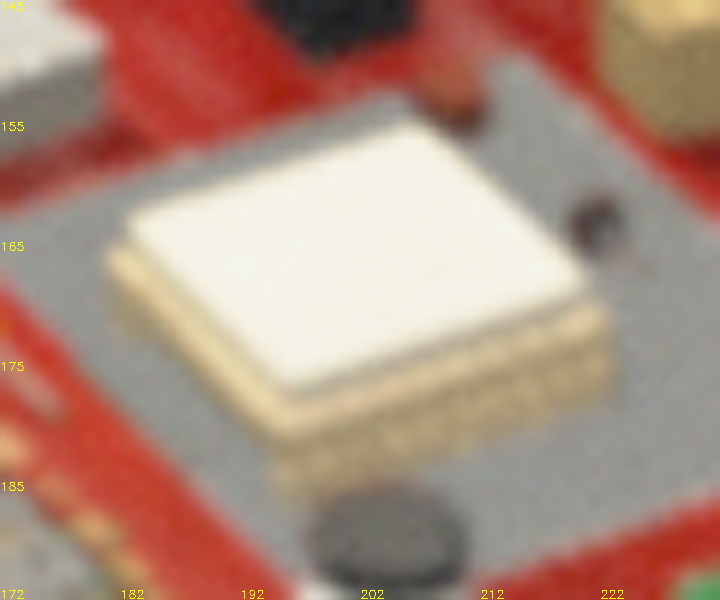

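View pics/c4.png

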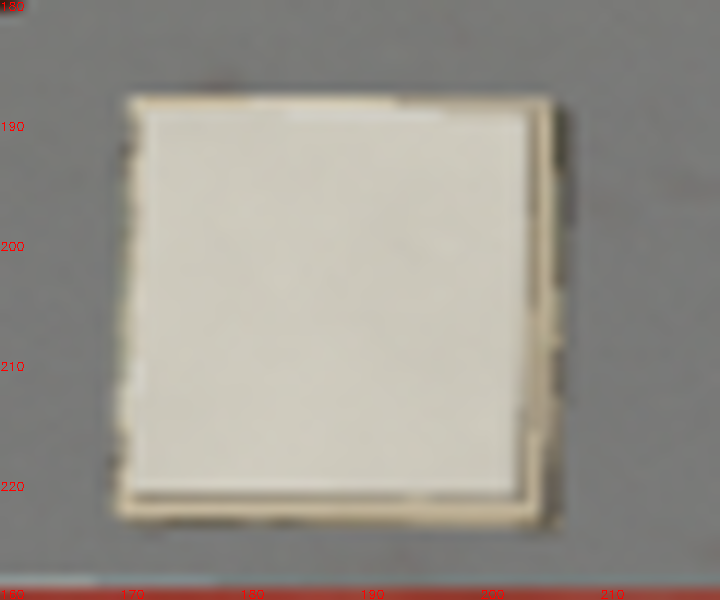

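Tile crops show the brick's top centre near scene pixel (200.9,165.6) and top pixel (187.2,204.5). Measurements agree to a few mm, so I'll average and head for the cube.

```bash
python3 - <<'E'
import numpy as np
from h import *
from plan import *
t=dict(np.load('top0.npz'));s=dict(np.load('scene0.npz'))
print('brick',bp(t,187.2,204.5,43).round(1),bp(s,200.9,165.6,43).round(1))
plan([(400,330,230,1.22),(640,60,170,1.46),(652,35,100,1.46),(652,35,11,1.46)])
E
```

```text
brick [489.8 -46.7  43. ] [488.  -46.2  43. ]
t 0.10 TCP [224.4 609.5 230.5] jaw th 1.218 down [-0.001 -0.002 -1.   ] w 85.3 F [0.7 0.4 0.1]
(400, 330, 230, 1.22) 10 x row [ 26.1   0.1 -20.2] [ 0. -0.  0.]
(640, 60, 170, 1.46) 11 rows
   28.9 5.5 -15.6 0 -0.022 0
   28.6 5.5 -16.2 0 -0.022 0
   28.2 5.5 -16.8 0 -0.022 0
   27.8 5.5 -17.4 0 -0.022 0
   27.5 5.5 -18 0 -0.022 0
   27.1 5.5 -18.6 0 -0.022 0
   26.6 5.5 -19.2 0 -0.022 0
   26.2 5.5 -19.8 0 -0.022 0
   25.8 5.5 -20.3 0 -0.022 0
   25.3 5.5 -20.9 0 -0.022 0
   24.9 5.5 -21.4 0 -0.022 0
(652, 35, 100, 1.46) 3 x row [ 4.9 23.3 -7.8] [0. 0. 0.]
(652, 35, 11, 1.46) 3 x row [ 0.  29.7 -0. ] [0. 0. 0.]
```

send_rows(commands="26 0 -20 0 0 0 1;26 0 -20 0 0 0 1;26 0 -20 0 0 0 1;26 0 -20 0 0 0 1;26 0 -20 0 0 0 1;26 0 -20 0 0 0 1;26 0 -20 0 0 0 1;26 0 -20 0 0 0 1;26 0 -20 0 0 0 1;26 0 -20 0 0 0 1", grip_force=60)

```text
time: 0.93
eef_pos: [399.8, 330.8, 231.1]
ee_rot: [0.696, -0.124, 0.124, -0.696]
contact_force: [0.2, 0.8, 0.4]
gripper_width: 85.4
```

send_rows(commands="29 5 -16 0 -0.022 0 1;29 5 -16 0 -0.022 0 1;28 5 -17 0 -0.022 0 1;28 5 -17 0 -0.022 0 1;27 5 -18 0 -0.022 0 1;27 5 -19 0 -0.022 0 1;27 5 -19 0 -0.022 0 1;26 5 -20 0 -0.022 0 1;26 5 -20 0 -0.022 0 1;25 5 -21 0 -0.022 0 1")

```text
time: 1.77
eef_pos: [617.8, 85.1, 180.6]
ee_rot: [0.706, -0.047, 0.046, -0.706]
contact_force: [0.8, 0.4, 0.3]
gripper_width: 85.5
```

```bash
python3 - <<'E'
from plan import *
plan([(652,35,100,1.46),(652,35,11,1.46)])
E
```

```text
t 1.77 TCP [617.8  85.1 180.6] jaw th 1.439 down [-0.001  0.    -1.   ] w 85.5 F [0.8 0.4 0.3]
(652, 35, 100, 1.46) 3 rows
   13.5 26.9 -15.1 0 -0.007 -0
   13.4 26.9 -15.1 0 -0.007 -0
   13.3 26.9 -15.2 0 -0.007 -0
(652, 35, 11, 1.46) 3 x row [ 0.  29.7 -0. ] [0. 0. 0.]
```

send_rows(commands="13.5 27 -15 0 -0.007 0 1;13.5 27 -15 0 -0.007 0 1;13.5 26 -15 0 -0.007 0 1;0 30 0 0 0 0 1;0 30 0 0 0 0 1;0 29 0 0 0 0 1;0 0 0 0 0 0 1;0 0 0 0 0 0 0.4;0 0 0 0 0 0 0.2;0 0 0 0 0 0 0.2")

```text
time: 2.6
eef_pos: [653.4, 37.0, 14.6]
ee_rot: [-0.706, 0.038, -0.041, 0.706]
contact_force: [0.4, -0.1, 0.1]
gripper_width: 51.5
```

send_rows(commands="0 0 0 0 0 0 0;0 0 0 0 0 0 0;0 0 0 0 0 0 0;0 0 0 0 0 0 0;0 0 0 0 0 0 0")

```text
time: 3.02
eef_pos: [653.5, 36.4, 15.0]
ee_rot: [0.706, -0.038, 0.041, -0.706]
contact_force: [-0.4, -1.5, 6.8]
gripper_width: 40.6
```

```bash
python3 - <<'E'
from plan import *
plan([(652,35,95,1.46),(456,150,95,1.65),(456,150,41,1.65)])
E
```

```text
t 3.02 TCP [653.5  36.4  15. ] jaw th 1.459 down [ 0.004 -0.    -1.   ] w 40.6 F [-0.4 -1.5  6.8]
(652, 35, 95, 1.46) 3 x row [ -0.3 -26.7  -0.5] [-0.    -0.     0.001]
(456, 150, 95, 1.65) 7 rows
   -29.6 0 13.2 0 -0.027 0
   -29.3 0 14 0 -0.027 0
   -28.9 0 14.8 0 -0.027 0
   -28.5 0 15.6 0 -0.027 0
   -28 0 16.4 0 -0.027 0
   -27.6 0 17.1 0 -0.027 0
   -27.1 0 17.9 0 -0.027 0
(456, 150, 41, 1.65) 2 x row [ 0. 27.  0.] [0. 0. 0.]
```

send_rows(commands="0 -27 0 0 0 0 0;0 -27 0 0 0 0 0;0 -27 0 0 0 0 0;-29 0 13 0 -0.027 0 0;-29 0 14 0 -0.027 0 0;-29 0 15 0 -0.027 0 0;-28 0 16 0 -0.027 0 0;-28 0 16 0 -0.027 0 0;-28 0 17 0 -0.027 0 0;-27 0 18 0 -0.027 0 0")

```text
time: 3.85
eef_pos: [455.3, 152.5, 94.0]
ee_rot: [-0.706, -0.028, 0.027, 0.707]
contact_force: [0.2, 1.1, -5.0]
gripper_width: 41.3
```

send_rows(commands="0 0 0 0 0 0 0;0 0 0 0 0 0 0")

```text
time: 4.02
eef_pos: [454.8, 153.4, 93.9]
ee_rot: [-0.706, -0.028, 0.029, 0.707]
contact_force: [0.3, -0.6, -5.5]
gripper_width: 40.9
```

```bash
python3 - <<'E'
from plan import *
from cell import camera
import cv2
from h import *
plan([(456,150,95,1.65),(456,150,44,1.65)])
c=camera('scene');t=camera('top')
g=[cv2.resize(c['frame'][110:180,130:220,::-1],(400,311)),cv2.resize(t['frame'][180:250,80:170,::-1],(400,311))]
cv2.imwrite('pics/c5.png',np.hstack(g))
E
```

```text
t 4.02 TCP [454.8 153.4  93.9] jaw th 1.652 down [-0.001  0.001 -1.   ] w 40.9 F [ 0.3 -0.6 -5.5]
(456, 150, 95, 1.65) 1 x row [ 0.9 -1.1 -3.5] [-0.001  0.002 -0.001]
(456, 150, 44, 1.65) 2 x row [ 0.  25.5  0. ] [0. 0. 0.]
```

View pics/c5.png

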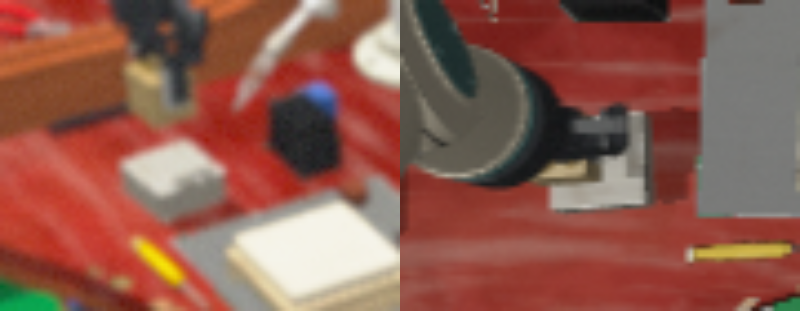

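The cube is held above the block (left tile at 155,95; block at 172,178). Lowering.

send_rows(commands="1.4 0 -4 0 0 0 0;0 24 0 0 0 0 0;0 22 0 0 0 0 0;0 2 0 0 0 0 0;0 0 0 0 0 0 0;0 0 0 0 0 0 0")

```text
time: 4.62
eef_pos: [459.1, 147.5, 45.7]
ee_rot: [0.707, 0.027, -0.027, -0.707]
contact_force: [-0.3, 0.5, -4.7]
gripper_width: 41.2
```

```bash
python3 - <<'E'
from plan import *
from cell import camera
for i in range(4):
    plan([(456.5,149.5,44,1.65)]);camera('top')
E
```

```text
t 4.62 TCP [459.1 147.5  45.7] jaw th 1.647 down [ 0. -0. -1.] w 41.2 F [-0.3  0.5 -4.7]
(456.5, 149.5, 44, 1.65) 1 x row [-2.4  1.7  2.2] [ 0.    -0.003 -0.   ]
t 4.67 TCP [459.3 147.8  46. ] jaw th 1.647 down [ 0.001  0.    -1.   ] w 41.3 F [-0.3  0.2 -5.2]
(456.5, 149.5, 44, 1.65) 1 x row [-2.6  2.   1.9] [-0.    -0.003  0.001]
t 4.72 TCP [459.3 147.9  46.2] jaw th 1.647 down [ 0.001  0.    -1.   ] w 41.1 F [-0.3  0.8 -4.7]
(456.5, 149.5, 44, 1.65) 1 x row [-2.7  2.2  1.8] [-0.    -0.003  0.001]
t 4.77 TCP [459.2 148.   46.2] jaw th 1.648 down [ 0.001  0.001 -1.   ] w 40.7 F [-0.3  0.2 -5.1]
(456.5, 149.5, 44, 1.65) 1 x row [-2.6  2.2  1.7] [-0.    -0.002  0.002]
```

send_rows(commands="-2.6 0 2 0 0 0 0;0 1.5 0 0 0 0 0;0 0 0 0 0 0 0;0 0 0 0 0 0 0;0 0 0 0 0 0 0")

```text
time: 5.23
eef_pos: [455.8, 149.9, 43.8]
ee_rot: [0.707, 0.027, -0.027, -0.707]
contact_force: [1.0, -1.1, -5.5]
gripper_width: 41.2
```

send_rows(commands="0.5 1 0 0 0 0 0;0 0 0 0 0 0 0;0 0 0 0 0 0 0")

```text
time: 5.48
eef_pos: [456.2, 149.9, 43.0]
ee_rot: [-0.707, -0.027, 0.027, 0.707]
contact_force: [-1.0, -0.1, 0.1]
gripper_width: 41.1
```

send_rows(commands="0 0 0 0 0 0 0.6;0 0 0 0 0 0 0.6;0 0 0 0 0 0 0.8;0 0 0 0 0 0 1;0 -15 0 0 0 0 1;0 -30 0 0 0 0 1;0 -35 0 0 0 0 1;0 -35 0 0 0 0 1;0 -35 0 0 0 0 1")

```text
time: 6.23
eef_pos: [456.0, 149.7, 194.4]
ee_rot: [0.707, 0.027, -0.027, -0.707]
contact_force: [0.6, 0.1, -0.1]
gripper_width: 85.6
```

```bash
python3 - <<'E'
from plan import *
plan([(440,-80,195,1.65),(418,-323.5,170,1.3),(418,-323.5,80,1.3),(418,-323.5,2.5,1.3)])
E
```

```text
t 6.23 TCP [456.  149.7 194.4] jaw th 1.648 down [-0. -0. -1.] w 85.6 F [ 0.6  0.1 -0.1]
(440, -80, 195, 1.65) 7 x row [ -4.8  -0.1 -32.5] [ 0. -0. -0.]
(418, -323.5, 170, 1.3) 7 rows
   -5.9 3.6 -34.4 0 0.05 0
   -4.2 3.6 -34.7 0 0.05 0
   -2.4 3.6 -34.8 0 0.05 0
   -0.7 3.6 -34.9 0 0.05 0
   1.1 3.6 -34.9 0 0.05 0
   2.8 3.6 -34.8 0 0.05 0
   4.6 3.6 -34.6 0 0.05 0
(418, -323.5, 80, 1.3) 3 x row [ 0. 30.  0.] [0. 0. 0.]
(418, -323.5, 2.5, 1.3) 3 x row [ 0.  25.8  0. ] [0. 0. 0.]
```

send_rows(commands="-5.3 1 -33.5 0 0 0 1;-5.3 1 -33.5 0 0 0 1;-5.3 1 -33.5 0 0 0 1;-5.3 1 -33.5 0 0 0 1;-5.3 1 -33.5 0 0 0 1;-5.3 1 -33.5 0 0 0 1;-5.3 1 -33.5 0 0 0 1;-5.3 1 -33.5 0 0 0 1;-5.3 1 -33.5 0 0 0 1;-5.3 1 -33.5 0 0 0 1")

```text
time: 7.07
eef_pos: [428.9, -189.9, 182.9]
ee_rot: [0.707, 0.027, -0.027, -0.707]
contact_force: [1.2, -0.5, 0.1]
gripper_width: 85.5
```

send_rows(commands="-5.3 1 -33.5 0 0 0 1;-5.3 1 -33.5 0 0 0 1;-5.3 1 -33.5 0 0 0 1;-5.3 1 -33.5 0 0 0 1;0 0 0 0 0 0 1;0 0 0 0 0 0 1")

```text
time: 7.57
eef_pos: [417.5, -325.6, 178.5]
ee_rot: [0.707, 0.026, -0.026, -0.706]
contact_force: [0.5, 0.5, -0.1]
gripper_width: 85.3
```

```bash
python3 - <<'E'
from plan import *
from h import *
from cell import camera
plan([(418,-323.5,80,1.65),(418,-323.5,2.5,1.65)])
c=camera('scene');t=camera('top')
g=[cv2.resize(c['frame'][110:180,130:220,::-1],(400,311),interpolation=cv2.INTER_CUBIC),cv2.resize(t['frame'][180:250,80:170,::-1],(400,311),interpolation=cv2.INTER_CUBIC)]
cv2.imwrite('pics/c6.png',np.hstack(g))
E
```

```text
t 7.57 TCP [ 417.5 -325.6  178.5] jaw th 1.643 down [-0.    -0.001 -1.   ] w 85.3 F [ 0.5  0.5 -0.1]
(418, -323.5, 80, 1.65) 3 x row [ 0.2 32.8  0.7] [ 0.    -0.002 -0.   ]
(418, -323.5, 2.5, 1.65) 3 x row [ 0.  25.8  0. ] [0. 0. 0.]
```

View pics/c6.png

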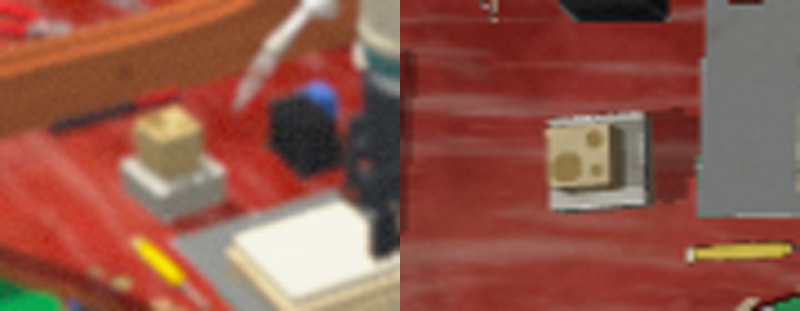

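The cube stands on the block (right tile, top face centre about 180,157 of that tile). Now the spool.

send_rows(commands="0.2 33 0.7 0 0 0 1;0.2 33 0.7 0 0 0 1;0.2 33 0.7 0 0 0 1;0 26 0 0 0 0 1;0 26 0 0 0 0 1;0 25 0 0 0 0 1;0 0 0 0 0 0 1;0 0 0 0 0 0 0.5;0 0 0 0 0 0 0.3;0 0 0 0 0 0 0.3", grip_force=35)

```text
time: 8.5
eef_pos: [420.2, -321.5, 4.5]
ee_rot: [0.707, 0.028, -0.027, -0.706]
contact_force: [-0.7, -2.5, 3.3]
gripper_width: 51.6
```

send_rows(commands="0 0 0 0 0 0 0;0 0 0 0 0 0 0;0 0 0 0 0 0 0;0 0 0 0 0 0 0")

```text
time: 8.83
eef_pos: [420.3, -321.9, 4.9]
ee_rot: [0.707, 0.028, -0.026, -0.706]
contact_force: [0.2, 0.9, 7.1]
gripper_width: 46.1
```

```bash
python3 - <<'E'
from plan import *
from h import *
from cell import camera
plan([(418,-323.5,130,1.65),(448.8,235.7,130,1.65),(448.8,235.7,30,1.65)])
t=camera('top');R,G,B=[t['frame'][...,i].astype(float) for i in range(3)]
print('cube top',bp(t,80+180.5/4.444-.5,180+156.5/4.444-.5,70))
m=np.zeros((384,512));k=(G>.62*R).astype(float);m[198:232,108:142]=k[198:232,108:142]
# joint fit block with cube standing on it
print(silfit(t,((R>1.15*B)&(G>.62*R)&(m>0)).astype(float),lambda x,y,th:boxpts(x,y,th,42,42,42,28),[456,150,.08]))
print(silfit(t,m,lambda x,y,th:boxpts(x,y,th,64,64,28),[456,150,.08]))
E
```

```text
t 8.83 TCP [ 420.3 -321.9    4.9] jaw th 1.648 down [ 0.003 -0.002 -1.   ] w 46.1 F [0.2 0.9 7.1]
(418, -323.5, 130, 1.65) 4 x row [ -0.5 -31.3  -0.4] [ 0.001 -0.     0.001]
(448.8, 235.7, 130, 1.65) 16 x row [ 4.7  0.  34.7] [0. 0. 0.]
(448.8, 235.7, 30, 1.65) 3 x row [ 0.  33.3  0. ] [0. 0. 0.]
cube top [453.95941708 147.36925982  70.        ]
(array([4.54673e+02, 1.48821e+02, 5.60000e-02]), np.float64(63.984313725490196), np.float64(326.0))
(array([4.55425e+02, 1.49756e+02, 8.20000e-02]), np.float64(25.050980392156866), np.float64(520.0))
```

send_rows(commands="-0.5 -31 0 0 0 0 0;0 -31 0 0 0 0 0;0 -31 0 0 0 0 0;0 -31 0 0 0 0 0;4.7 0 34.5 0 0 0 0;4.7 0 34.5 0 0 0 0;4.7 0 34.5 0 0 0 0;4.7 0 34.5 0 0 0 0;4.7 0 34.5 0 0 0 0;4.7 0 34.5 0 0 0 0")

```text
time: 9.72
eef_pos: [430.7, -111.3, 127.9]
ee_rot: [0.707, 0.028, -0.026, -0.706]
contact_force: [0.5, -0.2, -1.5]
gripper_width: 46.4
```

send_rows(commands="4.7 0 34.5 0 0 0 0;4.7 0 34.5 0 0 0 0;4.7 0 34.5 0 0 0 0;4.7 0 34.5 0 0 0 0;4.7 0 34.5 0 0 0 0;4.7 0 34.5 0 0 0 0;4.7 0 34.5 0 0 0 0;4.7 0 34.5 0 0 0 0;4.7 0 34.5 0 0 0 0;4.7 0 34.5 0 0 0 0")

```text
time: 10.55
eef_pos: [450.7, 236.8, 128.0]
ee_rot: [-0.706, -0.028, 0.027, 0.707]
contact_force: [-0.3, -0.3, -1.1]
gripper_width: 46.2
```

```bash
python3 - <<'E'
from plan import *
plan([(450.8,235.7,124,1.65),(450.8,235.7,30,1.65),(450.8,235.7,6,1.65)])
E
```

```text
t 10.55 TCP [450.7 236.8 128. ] jaw th 1.648 down [ 0.001  0.001 -1.   ] w 46.2 F [-0.3 -0.3 -1.1]
(450.8, 235.7, 124, 1.65) 1 x row [-0.   4.  -1.1] [-0.001 -0.002  0.001]
(450.8, 235.7, 30, 1.65) 3 x row [ 0.  31.3  0. ] [0. 0. 0.]
(450.8, 235.7, 6, 1.65) 1 x row [ 0. 24.  0.] [0. 0. 0.]
```

send_rows(commands="0 4 -1 0 0 0 0;0 31 0 0 0 0 0;0 31 0 0 0 0 0;0 31 0 0 0 0 0;0 12 0 0 0 0 0;0 8 0 0 0 0 0;0 0 0 0 0 0 0;0 0 0 0 0 0 0;0 0 0 0 0 0 0")

```text
time: 11.3
eef_pos: [451.8, 234.2, 11.1]
ee_rot: [-0.706, -0.028, 0.026, 0.707]
contact_force: [0.7, 0.3, -0.8]
gripper_width: 46.2
```

```bash
python3 - <<'E'
from plan import *
plan([(450.8,235.7,5.5,1.65)])
E
```

```text
t 11.30 TCP [451.8 234.2  11.1] jaw th 1.648 down [ 0.002  0.001 -1.   ] w 46.2 F [ 0.7  0.3 -0.8]
(450.8, 235.7, 5.5, 1.65) 1 x row [-0.9  5.6  1.6] [-0.001 -0.002  0.002]
```

send_rows(commands="-1 3 1.5 0 0 0 0;0 2 0 0 0 0 0;0 0 0 0 0 0 0;0 0 0 0 0 0 0;0 0 0 0 0 0 0")

```text
time: 11.72
eef_pos: [449.9, 235.3, 5.0]
ee_rot: [-0.707, -0.027, 0.027, 0.707]
contact_force: [0.1, 0.1, 0.1]
gripper_width: 45.9
```

send_rows(commands="0 0 0 0 0 0 0.68;0 0 0 0 0 0 0.68;0 0 0 0 0 0 0.68;0 0 0 0 0 0 0.68;0 -15 0 0 0 0 0.68;0 -30 0 0 0 0 0.68;0 -35 0 0 0 0 0.8;0 -35 0 0 0 0 1;0 -35 0 0 0 0 1")

```text
time: 12.47
eef_pos: [449.4, 235.0, 156.3]
ee_rot: [0.707, 0.027, -0.027, -0.706]
contact_force: [-0.3, 0.1, -0.5]
gripper_width: 85.2
```

```bash
python3 - <<'E'
from plan import *
plan([(418,-193,155,1.65),(418,-193,95,1.65),(418,-193,20,1.65)])
E
```

```text
t 12.47 TCP [449.4 235.  156.3] jaw th 1.648 down [-0.001 -0.    -1.   ] w 85.2 F [-0.3  0.1 -0.5]
(418, -193, 155, 1.65) 12 x row [ -5.4   0.1 -35.4] [ 0. -0. -0.]
(418, -193, 95, 1.65) 2 x row [ 0. 30.  0.] [0. 0. 0.]
(418, -193, 20, 1.65) 3 x row [ 0. 25.  0.] [0. 0. 0.]
```

send_rows(commands="-5.4 0 -35.4 0 0 0 1;-5.4 0 -35.4 0 0 0 1;-5.4 0 -35.4 0 0 0 1;-5.4 0 -35.4 0 0 0 1;-5.4 0 -35.4 0 0 0 1;-5.4 0 -35.4 0 0 0 1;-5.4 0 -35.4 0 0 0 1;-5.4 0 -35.4 0 0 0 1;-5.4 0 -35.4 0 0 0 1;-5.4 0 -35.4 0 0 0 1")

```text
time: 13.3
eef_pos: [422.8, -123.6, 154.9]
ee_rot: [0.707, 0.027, -0.027, -0.707]
contact_force: [1.8, 0.1, -0.9]
gripper_width: 85.2
```

send_rows(commands="-5.4 0 -35.4 0 0 0 1;-5.4 0 -35.4 0 0 0 1;0 0 0 0 0 0 1;0 0 0 0 0 0 1")

```text
time: 13.63
eef_pos: [417.2, -195.7, 154.8]
ee_rot: [0.707, 0.025, -0.025, -0.706]
contact_force: [0.5, 0.4, 0.3]
gripper_width: 85.6
```

```bash
python3 - <<'E'
from plan import *
from h import *
from cell import camera
plan([(417.5,-194.5,100,1.65),(417.5,-194.5,11,1.65)])
c=camera('scene');t=camera('top')
g=[cv2.resize(c['frame'][100:190,110:220,::-1],(400,327),interpolation=cv2.INTER_CUBIC),cv2.resize(t['frame'][180:250,70:160,::-1],(420,327),interpolation=cv2.INTER_CUBIC)][:2]
cv2.imwrite('pics/c7.png',np.hstack([g[0],g[1][:,:400]]))
R,G,B=[t['frame'][...,i].astype(float) for i in range(3)]
m=np.zeros((384,512));k=(G>.62*R)
m[200:232,82:109]=k[200:232,82:109];print(m.sum(),silfit(t,m,lambda x,y:cylpts(x,y,24,32),[449,235]))
E
```

```text
t 13.63 TCP [ 417.2 -195.7  154.8] jaw th 1.642 down [ 0.    -0.001 -1.   ] w 85.6 F [0.5 0.4 0.3]
(417.5, -194.5, 100, 1.65) 2 x row [ 0.2 27.4  0.6] [ 0.    -0.004 -0.   ]
(417.5, -194.5, 11, 1.65) 3 x row [ 0.  29.7  0. ] [0. 0. 0.]
263.0 (array([447.281, 234.829]), np.float64(21.83529411764706), np.float64(263.0))
```

View pics/c7.png

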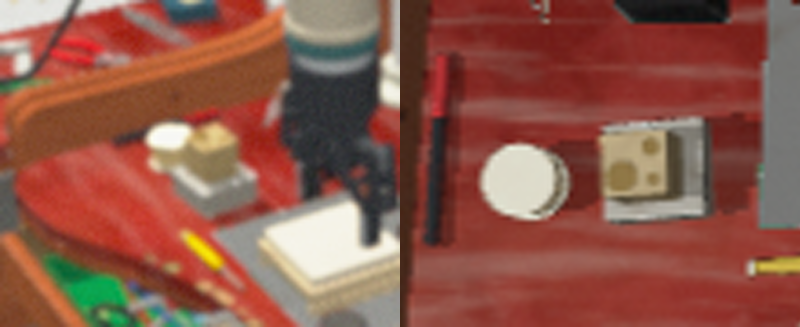

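The spool stands left of the block with the right gap (right tile: spool 518,180; block 655,170); the fit agrees with the target to about 1 mm. Next is the jar.

send_rows(commands="0.2 27 0.6 0 0 0 1;0.2 27 0.6 0 0 0 1;0 30 0 0 0 0 1;0 30 0 0 0 0 1;0 29 0 0 0 0 1;0 0 0 0 0 0 1;0 0 0 0 0 0 0.5;0 0 0 0 0 0 0.3;0 0 0 0 0 0 0.3;0 0 0 0 0 0 0", grip_force=40)

```text
time: 14.57
eef_pos: [415.5, -193.0, 33.0]
ee_rot: [0.708, 0.024, -0.031, -0.706]
contact_force: [-1.1, 0.2, 9.5]
gripper_width: 45.0
```

send_rows(commands="0 0 0 0 0 0 0;0 0 0 0 0 0 0;0 0 0 0 0 0 0;0 0 0 0 0 0 0")

```text
time: 14.9
eef_pos: [415.5, -193.0, 33.1]
ee_rot: [0.708, 0.024, -0.031, -0.706]
contact_force: [-0.1, 1.4, 7.8]
gripper_width: 44.7
```

```bash
python3 - <<'E'
from plan import *
plan([(418,-194,100,1.65),(637,-197.4,100,1.65),(637,-197.4,20,1.65)])
E
```

```text
t 14.90 TCP [ 415.5 -193.    33.1] jaw th 1.649 down [-0.009 -0.003 -1.   ] w 44.7 F [-0.1  1.4  7.8]
(418, -194, 100, 1.65) 2 x row [  0.9 -33.5  -0.7] [ 0.001 -0.001 -0.005]
(637, -197.4, 100, 1.65) 7 x row [31.1  0.  -3. ] [0. 0. 0.]
(637, -197.4, 20, 1.65) 3 x row [ 0.  26.7  0. ] [0. 0. 0.]
```

```bash
python3 - <<'E'
from plan import *
from h import *
from cell import camera
s=status.get_state();print(s['qpos'].round(3),s['effort'].round(1))
c=camera('scene')
cv2.imwrite('pics/c8.png',cv2.resize(c['frame'][120:240,120:280,::-1],(800,600),interpolation=cv2.INTER_CUBIC))
E
```

```text
[ 0.403  0.725 -0.05   2.181  0.161  0.247  1.858] [  0.3 -43.9   0.6  -5.2   0.   -0.2  -0. ]
```

View pics/c8.png

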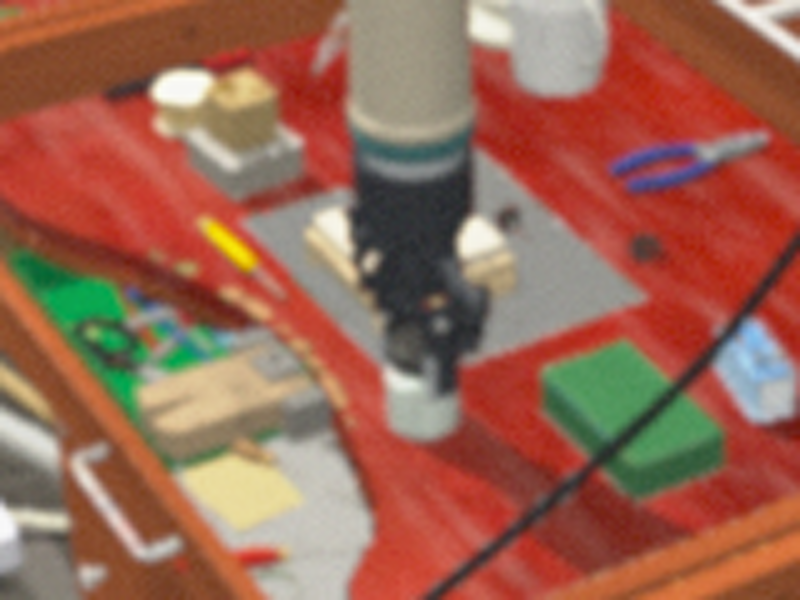

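The arm stopped at joint 6's limit (0.247 rad), so it grips the jar near the lid (picture: fingers at 440,350, jar at 425,400). I'll raise the force slightly and lift gently.

send_rows(commands="0 -8 0 0 0 0 0;0 -12 0 0 0 0 0;0 -20 0 0 0 0 0;0 -20 0 0 0 0 0;0 0 0 0 0 0 0", grip_force=50)

```text
time: 15.37
eef_pos: [417.2, -193.5, 95.1]
ee_rot: [0.708, 0.025, -0.03, -0.705]
contact_force: [0.4, -0.1, -0.5]
gripper_width: 44.3
```

```bash
python3 - <<'E'
from plan import *
plan([(640,-197.4,110,1.65),(640,-197.4,45,1.65)],vmax=30)
E
```

```text
t 15.37 TCP [ 417.2 -193.5   95.1] jaw th 1.648 down [-0.006 -0.004 -1.   ] w 44.3 F [ 0.4 -0.1 -0.5]
(640, -197.4, 110, 1.65) 8 x row [27.7 -2.  -2.6] [ 0.    -0.    -0.001]
(640, -197.4, 45, 1.65) 3 x row [ 0.  21.7  0. ] [0. 0. 0.]
```

send_rows(commands="27 -2 -2.4 0 0 0 0;27 -2 -2.4 0 0 0 0;27 -2 -2.4 0 0 0 0;27 -2 -2.4 0 0 0 0;27 -2 -2.4 0 0 0 0;27 -2 -2.4 0 0 0 0;27 -2 -2.4 0 0 0 0;27 -2 -2.4 0 0 0 0;0 0 0 0 0 0 0;0 0 0 0 0 0 0")

```text
time: 16.2
eef_pos: [633.0, -194.2, 104.4]
ee_rot: [0.707, 0.024, -0.032, -0.706]
contact_force: [-0.3, 0.6, -1.3]
gripper_width: 44.5
```

```bash
python3 - <<'E'
from plan import *
from h import *
from cell import camera
plan([(634.5,-196.8,104,1.65),(634.5,-196.8,37,1.65)],vmax=30)
c=camera('scene')
cv2.imwrite('pics/c9.png',cv2.resize(c['frame'][120:240,200:360,::-1],(800,600),interpolation=cv2.INTER_CUBIC))
E
```

```text
t 16.20 TCP [ 633.  -194.2  104.4] jaw th 1.650 down [-0.012 -0.001 -1.   ] w 44.5 F [-0.3  0.6 -1.3]
(634.5, -196.8, 104, 1.65) 1 x row [ 1.3  0.4 -2.7] [ 0.    -0.    -0.012]
(634.5, -196.8, 37, 1.65) 3 x row [ 0.  22.3  0. ] [0. 0. 0.]
```

View pics/c9.png

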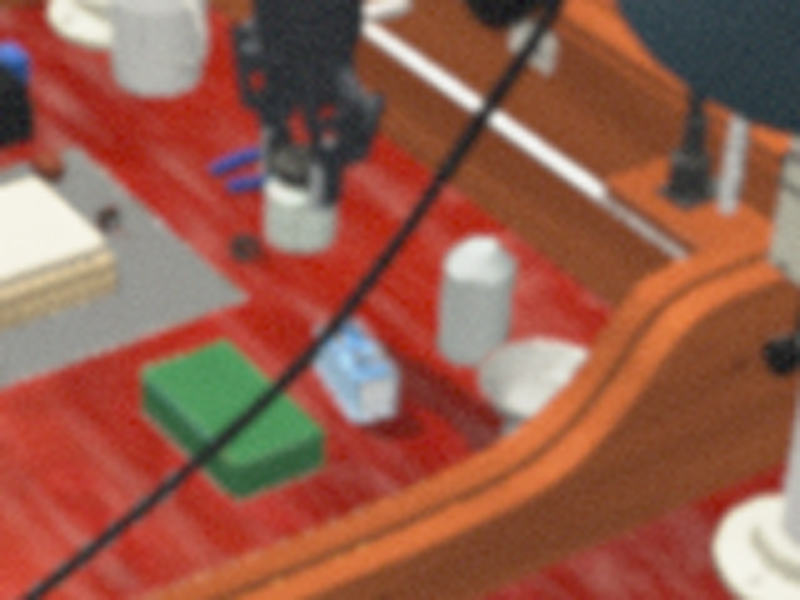

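The jar hangs upright over the bench (300,210). The black cable crosses the bur box in this view, which explains the scene camera's poorer box fit, so I'll trust the top fit.

send_rows(commands="2 0 -1 0 0 -0.012 0;0 22 0 0 0 0 0;0 22 0 0 0 0 0;0 20 0 0 0 0 0;0 3 0 0 0 0 0;0 0 0 0 0 0 0;0 0 0 0 0 0 0;0 0 0 0 0 0 0")

```text
time: 16.92
eef_pos: [635.0, -196.5, 39.3]
ee_rot: [0.707, 0.028, -0.027, -0.706]
contact_force: [-0.4, -0.2, -0.2]
gripper_width: 44.1
```

```bash
python3 - <<'E'
from plan import *
plan([(635,-195,33.5,1.65)],vmax=30)
E
```

```text
t 16.92 TCP [ 635.  -196.5   39.3] jaw th 1.648 down [ 0.002 -0.002 -1.   ] w 44.1 F [-0.4 -0.2 -0.2]
(635, -195, 33.5, 1.65) 1 x row [0.2 5.8 1.5] [ 0.002 -0.002  0.002]
```

send_rows(commands="0 2 1 0 0 0 0;0 0 0 0 0 0 0;0 0 0 0 0 0 0")

```text
time: 17.17
eef_pos: [634.4, -195.0, 36.4]
ee_rot: [0.707, 0.028, -0.027, -0.706]
contact_force: [0.4, -0.2, -1.3]
gripper_width: 43.8
```

send_rows(commands="0 2 0 0 0 0 0;0 0 0 0 0 0 0;0 0 0 0 0 0 0")

```text
time: 17.42
eef_pos: [633.9, -195.1, 33.6]
ee_rot: [0.707, 0.027, -0.028, -0.706]
contact_force: [0.1, 0.2, -1.1]
gripper_width: 44.4
```

```bash
python3 - <<'E'
from plan import *
plan([(635,-195,33.5,1.65)],vmax=30)
E
```

```text
t 17.42 TCP [ 633.9 -195.1   33.6] jaw th 1.648 down [-0.001 -0.001 -1.   ] w 44.4 F [ 0.1  0.2 -1.1]
(635, -195, 33.5, 1.65) 1 x row [ 1.1  0.1 -0. ] [ 0.001 -0.002 -0.001]
```

send_rows(commands="1 1 0 0 0 0 0;0 0 0 0 0 0 0;0 0 0 0 0 0 0")

```text
time: 17.67
eef_pos: [634.7, -195.1, 33.4]
ee_rot: [0.707, 0.027, -0.028, -0.706]
contact_force: [-3.3, 0.7, 5.1]
gripper_width: 44.4
```

send_rows(commands="0 1 0 0 0 0 0;0 0 0 0 0 0 0;0 0 0 0 0 0 0")

```text
time: 17.92
eef_pos: [634.7, -195.1, 33.3]
ee_rot: [0.707, 0.027, -0.028, -0.706]
contact_force: [-3.9, 0.5, 11.5]
gripper_width: 44.2
```

send_rows(commands="0 -1.5 0 0 0 0 0;0 0 0 0 0 0 0.68;0 0 0 0 0 0 0.68;0 0 0 0 0 0 0.68;0 -15 0 0 0 0 0.68;0 -30 0 0 0 0 0.75;0 -35 0 0 0 0 1;0 -35 0 0 0 0 1;0 -35 0 0 0 0 1")

```text
time: 18.67
eef_pos: [634.9, -194.7, 184.4]
ee_rot: [0.707, 0.027, -0.028, -0.706]
contact_force: [1.2, -0.8, -0.1]
gripper_width: 85.4
```

```bash
python3 - <<'E'
from plan import *
plan([(560,-100,170,1.65)],vmax=30)
E
```

```text
t 18.67 TCP [ 634.9 -194.7  184.4] jaw th 1.649 down [-0.001 -0.001 -1.   ] w 85.4 F [ 1.2 -0.8 -0.1]
(560, -100, 170, 1.65) 5 x row [-13.5   2.9  20. ] [ 0. -0. -0.]
```

send_rows(commands="-13 0 25 0 0 0 1;-13 0 25 0 0 0 1;-13 0 25 0 0 0 1;-13 0 25 0 0 0 1;-13 0 25 0 0 0 1;-13 0 25 0 0 0 1;-13 0 25 0 0 0 1;-13 0 25 0 0 0 1;-13 0 25 0 0 0 0.6;0 0 0 0 0 0 0.6")

```text
time: 19.5
eef_pos: [497.7, 26.1, 182.9]
ee_rot: [-0.706, -0.029, 0.031, 0.707]
contact_force: [-0.7, 0.2, -0.4]
gripper_width: 63.7
```

```bash
python3 - <<'E'
from plan import *
from h import *
from cell import camera
plan([])
t=camera('top');s=camera('scene');np.savez('top1.npz',**t)
def tile(c,u,v,W,H,S):
    g=cv2.resize(c['frame'][v:v+H,u:u+W,::-1],(W*S,H*S),interpolation=cv2.INTER_CUBIC)
    for k in range(0,W,8):cv2.putText(g,str(u+k),(k*S,H*S-3),0,.35,(0,255,255))
    for k in range(0,H,8):cv2.putText(g,str(v+k),(0,k*S+10),0,.35,(0,255,255))
    return g
a=tile(t,225,140,60,50,7);b=tile(t,197,144,24,24,14);d=tile(s,237,158,24,24,14)
cv2.imwrite('pics/c10.png',np.vstack([np.pad(a,((0,0),(0,252),(0,0)))[:,:672][:,:],np.hstack([b,d])])[:600+100][:686])
R,G,B=[t['frame'][...,i].astype(float) for i in range(3)];k=G>.62*R
def w(u0,u1,v0,v1):
    m=np.zeros((384,512));m[v0:v1,u0:u1]=k[v0:v1,u0:u1];return m
print('jar',silfit(t,w(225,249,140,178),lambda x,y:np.vstack([cylpts(x,y,24,50),cylpts(x,y,22,63)]),[636,-195]))
print('bur',silfit(t,w(250,284,150,180),lambda x,y,t:boxpts(x,y,t,30,67,44),[621,-283,-.2]))
for h in(40,46):print('bur',h,silfit(t,w(250,284,150,180),lambda x,y,t:boxpts(x,y,t,30,67,h),[621,-283,-.2]))
E
```

```text
t 19.50 TCP [497.7  26.1 182.9] jaw th 1.656 down [-0.003  0.002 -1.   ] w 63.7 F [-0.7  0.2 -0.4]
jar (array([ 636.785, -195.119]), np.float64(19.745098039215687), np.float64(225.0))
bur (array([ 6.20179e+02, -2.81298e+02, -2.09000e-01]), np.float64(22.01960784313725), np.float64(262.0))
bur 40 (array([ 6.20632e+02, -2.81739e+02, -2.12000e-01]), np.float64(20.396078431372548), np.float64(262.0))
bur 46 (array([ 6.20021e+02, -2.81467e+02, -2.03000e-01]), np.float64(23.50588235294118), np.float64(262.0))
```

View pics/c10.png

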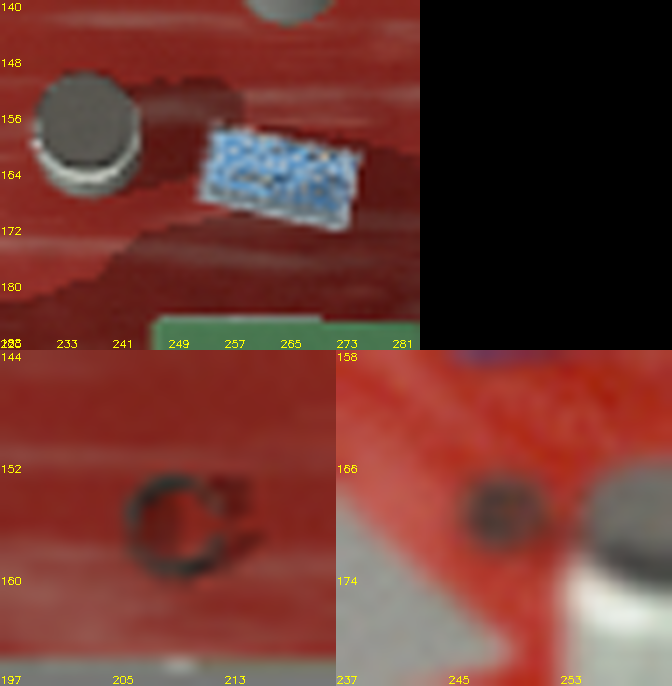

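The jar stands left of the bur box (tile: jar 87,120; box 280,175), with the fit about 1 mm from target. The ring is at top pixel (209.2,156.2) and scene pixel (248.6,169.1).

```bash
python3 - <<'E'
from plan import *
from h import *
t=dict(np.load('top1.npz'));s=dict(np.load('scene0.npz'))
a=bp(t,209.2,156.2,6);b=bp(s,248.6,169.1,5);print(a,b)
x,y=((a+b)/2)[:2]+[1,.5]
plan([(x,y,120,1.57),(x,y,60,1.57),(x,y,2.5,1.57)],vmax=30)
E
```

```text
[ 649.75640444 -106.24924776    6.        ] [ 650.64788113 -105.13856588    5.        ]
t 19.60 TCP [500.9  21.4 183.2] jaw th 1.651 down [ 0.    -0.001 -1.   ] w 51.4 F [-0.1 -0.5 -0.3]
(np.float64(651.2021427845427), np.float64(-105.19390681643151), 120, 1.57) 7 rows
   20 9 -19.7 0 0.012 -0
   20.2 9 -19.5 0 0.012 -0
   20.4 9 -19.3 0 0.012 -0
   20.6 9 -19 0 0.012 -0
   20.8 9 -18.8 0 0.012 -0
   21.1 9 -18.6 0 0.012 -0
   21.3 9 -18.3 0 0.012 -0
(np.float64(651.2021427845427), np.float64(-105.19390681643151), 60, 1.57) 2 x row [ 0. 30.  0.] [0. 0. 0.]
(np.float64(651.2021427845427), np.float64(-105.19390681643151), 2.5, 1.57) 2 x row [ 0.  28.7  0. ] [0. 0. 0.]
```

send_rows(commands="20 9 -19.7 0 0.012 0 0.6;20 9 -19.5 0 0.012 0 0.6;20.4 9 -19.3 0 0.012 0 0.6;20.6 9 -19 0 0.012 0 0.6;20.8 9 -18.8 0 0.012 0 0.6;21 9 -18.6 0 0.012 0 0.6;21.3 9 -18.3 0 0.012 0 0.6;0 30 0 0 0 0 0.6;0 0 0 0 0 0 0.6;0 0 0 0 0 0 0.6", grip_force=20)

```text
time: 20.43
eef_pos: [648.9, -108.2, 88.1]
ee_rot: [0.707, -0.005, 0.001, -0.707]
contact_force: [-1.4, 0.5, -0.1]
gripper_width: 51.5
```

```bash
python3 - <<'E'
from plan import *
plan([(651.2,-105.2,60,1.57),(651.2,-105.2,2.5,1.57)],vmax=30)
E
```

```text
t 20.43 TCP [ 648.9 -108.2   88.1] jaw th 1.563 down [-0.005 -0.001 -1.   ] w 51.5 F [-1.4  0.5 -0.1]
(651.2, -105.2, 60, 1.57) 1 x row [ 2.4 28.1  3. ] [ 0.001 -0.007 -0.005]
(651.2, -105.2, 2.5, 1.57) 2 x row [ 0.  28.7  0. ] [0. 0. 0.]
```

send_rows(commands="2.4 28 3 0 -0.007 -0.005 0.6;0 25 0 0 0 0 0.6;0 20 0 0 0 0 0.6;0 7 0 0 0 0 0.6;0 0 0 0 0 0 0.6;0 0 0 0 0 0 0.6")

```text
time: 20.93
eef_pos: [654.0, -104.0, 11.5]
ee_rot: [0.708, 0.003, 0.002, -0.707]
contact_force: [0.2, 0.2, 0.7]
gripper_width: 51.1
```

send_rows(commands="-2.5 4 -1 0 0 0 0.6;0 4 0 0 0 0 0.6;0 0 0 0 0 0 0.6;0 0 0 0 0 0 0.6")

```text
time: 21.27
eef_pos: [650.8, -105.0, 2.6]
ee_rot: [0.708, 0.002, 0.002, -0.707]
contact_force: [-0.9, -0.6, 0.7]
gripper_width: 50.8
```

send_rows(commands="0 0 0 0 0 0 0.4;0 0 0 0 0 0 0.3;0 0 0 0 0 0 0.2;0 0 0 0 0 0 0.1;0 0 0 0 0 0 0.1;0 0 0 0 0 0 0.1;0 0 0 0 0 0 0.1")

```text
time: 21.85
eef_pos: [650.9, -104.9, 2.4]
ee_rot: [0.708, 0.002, 0.002, -0.707]
contact_force: [-1.2, 0.7, 4.1]
gripper_width: 21.1
```

```bash
python3 - <<'E'
from plan import *
plan([(650.8,-105,100,1.57),(490,-45.5,100,1.57),(490,-45.5,46,1.57)],vmax=30)
E
```

```text
t 21.85 TCP [ 650.9 -104.9    2.4] jaw th 1.572 down [ 0.005 -0.001 -1.   ] w 21.1 F [-1.2  0.7  4.1]
(650.8, -105, 100, 1.57) 4 x row [  0.1 -24.4  -0.1] [0.    0.    0.001]
(490, -45.5, 100, 1.57) 6 x row [-26.8   0.    9.9] [0. 0. 0.]
(490, -45.5, 46, 1.57) 2 x row [ 0. 27.  0.] [0. 0. 0.]
```

send_rows(commands="0 -24 0 0 0 0 0.1;0 -24 0 0 0 0 0.1;0 -24 0 0 0 0 0.1;0 -24 0 0 0 0 0.1;-26.8 0 10 0 0 0 0.1;-26.8 0 10 0 0 0 0.1;-26.8 0 10 0 0 0 0.1;-26.8 0 10 0 0 0 0.1;-26.8 0 10 0 0 0 0.1;-26.8 0 9.5 0 0 0 0.1")

```text
time: 22.68
eef_pos: [488.1, -45.0, 97.3]
ee_rot: [0.707, 0.002, 0.001, -0.707]
contact_force: [0.1, 0.3, -0.6]
gripper_width: 20.7
```

send_rows(commands="0 20 0 0 0 0 0.1;0 20 0 0 0 0 0.1;0 0 0 0 0 0 0.1;0 0 0 0 0 0 0.1")

```text
time: 23.02
eef_pos: [489.0, -45.5, 56.8]
ee_rot: [0.708, 0.001, 0.001, -0.707]
contact_force: [1.0, -0.5, 0.5]
gripper_width: 20.8
```

```bash
python3 - <<'E'
from plan import *
plan([(490,-45.8,48,1.57)],vmax=30)
E
```

```text
t 23.02 TCP [489.  -45.5  56.8] jaw th 1.571 down [ 0.003 -0.001 -1.   ] w 20.8 F [ 1.  -0.5  0.5]
(490, -45.8, 48, 1.57) 1 x row [ 1.   8.8 -0.3] [0.001 0.001 0.003]
```

send_rows(commands="1 5 0 0 0 0 0.1;0 4 0 0 0 0 0.1;0 0 0 0 0 0 0.1;0 0 0 0 0 0 0.1;0 0 0 0 0 0 0.1")

```text
time: 23.43
eef_pos: [490.9, -45.6, 48.6]
ee_rot: [0.708, 0.002, 0.002, -0.707]
contact_force: [0.2, -0.3, -0.1]
gripper_width: 21.0
```

send_rows(commands="0 2 0 0 0 0 0.1;0 0 0 0 0 0 0.1;0 0 0 0 0 0 0.1")

```text
time: 23.68
eef_pos: [490.7, -45.5, 46.4]
ee_rot: [0.708, 0.002, 0.001, -0.707]
contact_force: [-1.3, 0.5, -0.4]
gripper_width: 20.8
```

send_rows(commands="0 1 0 0 0 0 0.1;0 0 0 0 0 0 0.1;0 0 0 0 0 0 0.1")

```text
time: 23.93
eef_pos: [490.8, -45.5, 45.5]
ee_rot: [0.708, 0.002, 0.002, -0.707]
contact_force: [-0.3, -1.0, 3.2]
gripper_width: 20.8
```

Contact. Release, lift and withdraw.

send_rows(commands="0 0 0 0 0 0 0.35;0 0 0 0 0 0 0.45;0 0 0 0 0 0 0.5;0 0 0 0 0 0 0.6;0 -15 0 0 0 0 0.6;0 -30 0 0 0 0 0.6;0 -35 0 0 0 0 0.6;0 -35 0 0 0 0 0.6;0 -30 0 0 0 0 0.6;0 0 0 0 0 0 0.6")

```text
time: 24.77
eef_pos: [493.5, -45.5, 195.6]
ee_rot: [0.708, 0.006, 0.005, -0.706]
contact_force: [0.7, -0.2, -0.0]
gripper_width: 51.3
```

send_rows(commands="0 -10 30 0 0 0 0.6;0 -10 30 0 0 0 0.6;0 -10 30 0 0 0 0.6;0 -5 30 0 0 0 0.6;0 0 30 0 0 0 0.6;0 0 30 0 0 0 0.6;0 0 30 0 0 0 0.6;0 0 30 0 0 0 0.6;0 0 30 0 0 0 0.6;0 0 30 0 0 0 0.6")

```text
time: 25.6
eef_pos: [489.1, 256.0, 224.3]
ee_rot: [0.708, 0.002, 0.001, -0.706]
contact_force: [0.3, -0.1, -0.5]
gripper_width: 51.6
```

send_rows(commands="-2 0 30 0 0 0 0.6;-2 0 30 0 0 0 0.6;-5 0 30 0 0 0 0.6;-5 0 30 0 0 0 0.6;-8 0 28 0 0 0 0.6;-8 0 28 0 0 0 0.6;0 0 0 0 0 0 0.6;0 0 0 0 0 0 0.6")

```text
time: 26.27
eef_pos: [457.7, 432.6, 223.5]
ee_rot: [0.708, 0.003, -0.001, -0.707]
contact_force: [0.2, -0.3, 0.6]
gripper_width: 51.4
```

```bash
python3 - <<'E'
from plan import *
from h import *
from cell import camera
plan([])
t=camera('top');s=camera('scene');np.savez('top2.npz',**t)
g=cv2.resize(t['frame'][140:240,80:290,::-1],(800,381),interpolation=cv2.INTER_CUBIC)
a=cv2.resize(t['frame'][180:230,160:220,::-1],(262,218),interpolation=cv2.INTER_CUBIC);b=cv2.resize(s['frame'][110:230,130:300,::-1],(309,218),interpolation=cv2.INTER_CUBIC)
cv2.imwrite('pics/c11.png',np.vstack([g,np.pad(np.hstack([a,b]),((0,0),(0,229),(0,0)))]))
f=t['frame'].astype(float).sum(-1)
m=np.argwhere(f[192:217,174:200]<330)+[192,174]
print(len(m),m.min(0),m.max(0));v,u=(m.min(0)+m.max(0))/2
print('ring',bp(t,u,v,50),'brick',bp(t,187.2,204.5,43))
E
```

```text
t 26.27 TCP [457.7 432.6 223.5] jaw th 1.576 down [ 0.003 -0.001 -1.   ] w 51.4 F [ 0.2 -0.3  0.6]
6 [201 184] [207 188]
ring [490.40548589 -44.06051881  50.        ] brick [489.7742448  -46.74971645  43.        ]
```

View pics/c11.png

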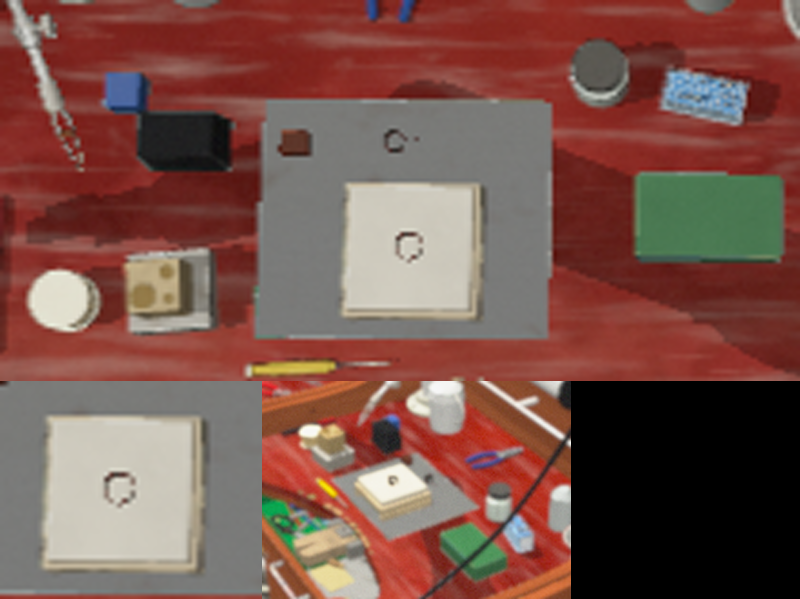

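The ring lies flat in the middle of the brick (409,246, where the brick top's centre is about 410,249). Cube, spool and jar stand as asked, and the tailed ring is untouched at (396,140). Handing in.

```bash
python3 -c "
from cell import workorder
print(workorder.hand_in())"
```

```text
the job is handed in; nothing more can be done
None
```

The bench is set out and the job is handed in; the last robot time I read was about 26.3 s of the 99 s allowed. I placed the four things in the order asked: cube, spool, jar, ring.

The last checks were from the cameras, which are good to about 2 mm:
- **Cube:** it stands on the block, about 1–2 mm from its middle.
- **Spool:** it stands left of the block, about 1–2 mm from its target, which leaves a gap of about 3 cm.
- **Jar:** it stands upright left of the bur box, about 1–2 mm from its target, also with a gap of about 3 cm.
- **Ring:** it lies flat on the brick, about 1 mm from the middle by eye. The cruder pixel fit put it about 3 mm off, but on only six dark pixels.
- **Tailed ring:** I did not touch it, and it shows in its place.

Two things did not go quite as planned:
- **Jar grip:** joint 6 reached its limit at the jar, so I gripped it higher, near the lid. It held firmly and landed with about 11 N.
- **Bur box position:** the scene camera's fit of the box disagreed with the top camera's by about 6 mm, most likely because the black cable crosses it in that view. I used the top camera's value.

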